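# Clamp a label sample in the viewing jig

## Robot

A 7-joint arm with a two-finger parallel gripper is mounted at the origin on the work surface. World frame = base frame: x ahead of the robot, y to its left, z up, the work surface at z = 0. Lengths are in m, angles in rad, forces in N, time in s.
With the tool pointing down it reaches from about 0.4 to 0.85 m from the base axis. Payload 10.4 kg.
Tool frame: the origin (TCP) lies at the very end of the fingers, on their centre line; the grasp point (between the pads) lies r.tcp_to_grasp behind it (r.tcp_to_grasp is the distance from the TCP to the grasp point, in m); z points along the fingers, y is the line along which they close (so a half turn about z gives the same grasp; the last joint's range is limited). The gripper opens to 87 mm and grips with 3 to 60 N. Pads are 19 mm wide; open, the fingers measure 117 mm over their backs; the gripper's body (75 mm by 190 mm) begins 51 mm behind the grasp point.
Start: joints at [1.282, 0.332, -0.065, 1.46, 0.022, 1.35, -0.088], TCP at [0.164, -0.603, 0.223] pointing down, gripper open.
Joint ranges: [-2.6, 2.6], [-0.5, 2.12], [-1.47, 1.34], [0.16, 2.42], [-1.27, 4.41], [0.06, 2.06], [-2.6, 2.6]. Speed limits (rad/s): [2.22, 2.22, 2.79, 2.79, 3.14, 3.14, 3.14].

## Interface

Orientations are given as a unit quaternion [x, y, z, w].
In Python, from bench import monitor, cams, ticket, r gives the robot as it stands.
- The arm moves only by the shell command python3 -m crank 'ROWS' [OPENING] [FORCE]. ROWS is a JSON object whose one key "steps" holds a list of rows, each a list of 2 entries, a list of its own where there are three numbers: the shift along the world's x, y, z in units of 25 mm (1.0 is 25 mm), then the turn, a rotation vector about the world's x, y, z in units of 5 degrees (1.0 is 5 degrees). In form: {"steps": [[[x, y, z], [ax, ay, az]], ...]}. A call has 1 to 10 rows; each row shifts and turns the commanded pose from where the row before left it; what a row does not reach is not made up. A row lasts 1/12 s, in which the tool goes at most 41.7 mm and 7.16 degrees, less where a joint would pass 70% of its speed; a pose out of reach is approached as far as the arm can. A call is refused whole if a number of a shift passes 1 or a number of a turn 1, either way. A call with a gripper value outside its range is refused whole. OPENING is the finger opening in mm, from 0 to 87, set as the call begins (- or left out, the last holds). The fingers move at their own pace and stop on an object; FORCE is the grip in N (left out, the last holds). Time passes only in rows, so rows that do not move let the fingers close. It gives the time, the measured TCP pose, the force, the opening and the grip force at its end, in the units of the state.
- monitor.read_state(): the state, without advancing time (a new reading comes with each control period).
- cams.camera(name): name is "scene" or "top" or "wrist"; returns a dict with "pixels" (400x640x3 uint8, blue, green, red), "z_map" (400x640 float32, m along the optical axis (not along the pixel's ray), 0 where there is no reading), "vfov" (degrees; the focal length in pixels is half the picture's height over the tangent of half this angle, whatever the lens; pixels are square), "cx", "cy" (the principal point, pixels), "T" (4x4, takes a point from camera to world coordinates). Camera axes: x right, y up, looking along -z (the intrinsics and any distortion apply to the point x, -y, -z); pixel columns grow to the right and rows downward; lengths in m; the calibration is good to about 2 mm. A picture is of the moment at which its call begins.
- ticket.close_job(): hands the job in; it is judged then, once.
The state is a dict: "time": time; "joint_positions": joint angles; "joint_vel": joint speeds; "joint_torque": joint torques, N m; "ee_pos": TCP position; "eef_rot": TCP orientation; "ft_force": force on the tool from outside, world axes, zero at the start; "torque": the same for the moment, N m; "width": finger opening in m; "grip_force": force on a finger pad.
Only numpy, scipy, OpenCV 4.12 (cv2) and the standard library are available. Lean on these libraries where they do the work, as an engineer would, in place of code of your own. Each camera call takes 0.05 s, during which the arm holds its last target. There are 200 camera calls.

## Task

Lay the little glass vial from the grey cradle squarely in the middle of the blue V supports of the viewing jig (cap either way), gripping the glass gently, with no more than 20 N. Then swing the yellow upper half down over it, take the red-headed pin from its black block and push it down through the holes of both halves. The jig is sprung, so press the pin's collar down until the upper half is fully shut and finish like that, still holding the pin and keeping the jig pressed shut; leave the other things on the bench alone.

Things in the scene. Friction and masses are not known exactly. Their poses are not given: they have to be found in the camera images.
- vial: clear glass vial with white label and white cap, lying, 26 mm diameter, about 50 g. Origin on its axis at the middle of the 56 mm long glass body; x runs along it to the cap, whose end is 43 mm from the origin (cap 19 mm diameter). It starts in the grey cradle, 37 mm above the table, on two V supports like those of the jig.
- pin: steel pin with red head, 80 g. Origin at the centre of the collar's underside, z up along the pin. Shank below: 10 mm diameter, 48 mm long, last 8 mm tapering to 4 mm. Collar 30 mm diameter, z 0 to 6 mm. Round grip 18 mm diameter, z 6 to 34 mm. It starts upright in the hole of a fixed black block (54 mm square, 55 mm high), collar on the block.
- jig_seat (a point): place of the vial's origin in the fixed jig, 37 mm above the table; the vial lies along x. x points from pin hole to hinge, y along the hinge, z up. Two blue V supports, 6 mm thick, at x = -21 and +21 mm, rise to this height and reach 25 mm to each side; the 36 mm between them are free for fingers down to the base plate, 27 mm below this point (plate 110 mm wide).
- jig_hole (a point): mouth of the pin hole of the lower half, in the top of the blue front block (36 x 50 mm), 54 mm above the table, 75 mm from jig_seat towards the jig's -x. Hole 12.5 mm wide, vertical, 44 mm deep. With the upper half shut, its own hole (15 mm wide) lies right above; the shut upper half fills 0 to 12 mm above this point.
- jig_hinge (a point): middle of the hinge axis, which runs along the jig's y; 70 mm from jig_seat towards +x of the jig, 60 mm above the table. Two 58 mm tall hinge posts stand here.
- lid_hinge (a joint): swing of the yellow upper half on its stiff hinge, rad: 0 down on its stop, 1.57 upright, 2.05 leaning back most; starts at 1.75 to 1.95 and stays where it is left (0.4 N m friction). The whole angle of the upper half above level is lid_hinge + lid.
- lid (a joint): springy last bit of closing, rad, added to lid_hinge: 0.07 while nothing presses on the upper half (its hole is then 10 mm above the shut position, holes still in line, the pin passes both), 0 when it is pressed fully shut. A spring (about 7 N at the hole when fully shut) pushes it open again as soon as it is let go.
- lid_edge (a point): middle of the free edge of the upper half, at mid thickness, 165 mm from the hinge axis. The upper half is a flat plate 157 x 110 x 12 mm, hinge axis at mid thickness, with a clear solid window; its pin hole is 145 mm from the hinge axis. Two steel arms flank it near the hinge (124 mm overall). x points from free edge to hinge.
- label_roll: bystander: roll of paper labels, 96 mm diameter, 60 mm high, standing; origin at its foot
- white_bottle: bystander: white plastic bottle, 60 mm diameter, 150 mm high; origin at its foot
- tin: bystander: steel tin, 56 mm diameter, 60 mm high; origin at its foot
- loupe: bystander: black loupe, 38 mm diameter, 40 mm high; origin at its foot
There are look-alikes about, which are no part of the job. There is more than one size of the pin; the job needs the smaller.

How it is judged:
By the outcome, as a careful person would: the job done as asked, in the order asked, and still so for the second after the job is handed in, while the arm keeps its last pose, push and grip.
It also fails if it takes over 72 s, if anything falls off the work surface, if the arm or the gripper's body presses on something with over 40 N, if the wrist force passes 120 N, or if a joint passes its speed limit or range.

## Working session

There is one attempt and no reset: what is moved stays moved. The work goes in short steps, Python scripts to look and compute and a shell command to move; the robot and the scene stay as the last step left them, time stands still between calls to the robot, and variables do not carry over. Pictures are saved under pics/ and viewed, at most 10 in all, crops included, and the job is handed in when it is done.

```bash
ls; mkdir -p pics; cat > h.py <<'E'
import numpy as np, cv2
from bench import monitor, cams, ticket, r
def cam(name, save=None):
    c=cams.camera(name); np.savez('pics/last_%s.npz'%(save or name), **{k:v for k,v in c.items()})
    if save: cv2.imwrite('pics/%s.png'%save, c['pixels'])
    return c
def load(n): return dict(np.load('pics/last_%s.npz'%n, allow_pickle=True))
def world(c,u,v,d=None):
    z=c['z_map']; f=200/np.tan(np.radians(float(c['vfov']))/2)
    if d is None: d=z[np.int_(np.round(v)),np.int_(np.round(u))]
    p=np.stack([(u-c['cx'])/f*d, -(v-c['cy'])/f*d, -d*np.ones_like(d)],-1)
    return p@c['T'][:3,:3].T+c['T'][:3,3]
def ray(c,u,v):
    p=world(c,u,v,np.float64(1.)); o=c['T'][:3,3]; return o,(p-o)
def proj(c,P):
    f=200/np.tan(np.radians(float(c['vfov']))/2)
    q=(np.asarray(P)-c['T'][:3,3])@c['T'][:3,:3]
    return c['cx']+f*q[...,0]/-q[...,2], c['cy']-f*q[...,1]/-q[...,2]
def atz(c,u,v,h):
    o,d=ray(c,u,v); return o+d*(h-o[2])/d[2]
def tri(*obs):
    A=np.zeros((3,3));b=np.zeros(3)
    for c,u,v in obs:
        o,d=ray(c,u,v); d=d/np.linalg.norm(d); M=np.eye(3)-np.outer(d,d); A+=M;b+=M@o
    return np.linalg.solve(A,b)
E
python3 - <<'E'
from h import *
print(monitor.read_state(), r.tcp_to_grasp)
for n in ('scene','top','wrist'):
    c=cam(n,n+'0'); print(n,{k:v for k,v in c.items() if k not in('pixels','z_map')})
a=cv2.imread('pics/scene0.png');b=cv2.imread('pics/top0.png')
E
```

```text
pics
{'time': 0.0, 'joint_positions': array([ 1.28242889,  0.3328808 , -0.06469463,  1.46092782,  0.02158983,
        1.34987746, -0.08849079]), 'joint_vel': array([-0.00105434,  0.00011224,  0.00131719, -0.00243014,  0.00027957,
       -0.00127433, -0.00173242]), 'joint_torque': array([ 1.15544492e-03, -6.23262691e+01,  2.51689920e-02, -3.89891481e+01,
       -6.14356413e-02,  3.99582752e-02,  1.22980814e-04]), 'ee_pos': array([ 0.1640531 , -0.60269654,  0.22175478]), 'eef_rot': array([ 9.91182204e-01,  1.32504152e-01, -1.19944573e-04, -6.88855173e-04]), 'ft_force': array([ 0.56864999,  0.25227595, -0.06225564]), 'torque': array([ 0.02188869, -0.01266719, -0.06601209]), 'grip_force': 0.0, 'width': 0.08689506366430756} 0.0187
scene {'vfov': 55.13222718365186, 'cx': 314.06599175024724, 'cy': 206.49357278237304, 'T': array([[-0.04138405, -0.80437402,  0.59268018,  1.0931077 ],
       [ 0.99912781, -0.03001188,  0.02903282,  0.04947528],
       [-0.0055658 ,  0.59336475,  0.80491447,  0.85141778],
       [ 0.        ,  0.        ,  0.        ,  1.        ]])}
top {'vfov': 55.615186384195106, 'cx': 322.11666631067186, 'cy': 198.20537897638098, 'T': array([[-7.33750072e-02,  9.69448943e-01, -2.34061650e-01,
         3.71863890e-01],
       [-9.97304333e-01, -7.12269923e-02,  1.76290314e-02,
         3.76589538e-03],
       [ 4.18938508e-04,  2.34724228e-01,  9.72061912e-01,
         8.56442221e-01],
       [ 0.00000000e+00,  0.00000000e+00,  0.00000000e+00,
         1.00000000e+00]])}
wrist {'vfov': 67.44524946497123, 'cx': 316.7879363568936, 'cy': 196.7192130681556, 'T': array([[ 0.26309531,  0.93655952,  0.2315969 ,  0.22716888],
       [-0.96476803,  0.25586771,  0.06127284, -0.58658529],
       [-0.0018725 , -0.23955789,  0.97088028,  0.38499411],
       [ 0.        ,  0.        ,  0.        ,  1.        ]])}
```

View pics/scene0.png

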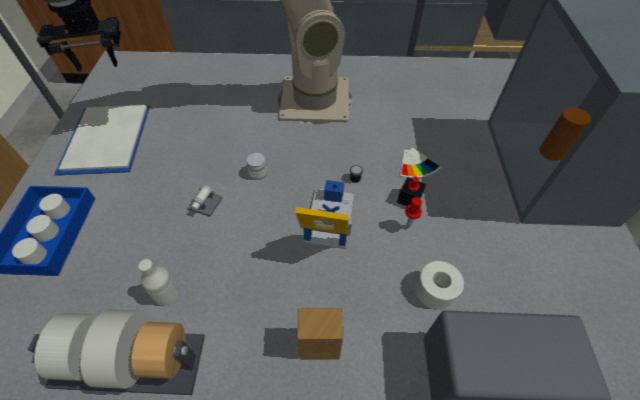

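View pics/top0.png

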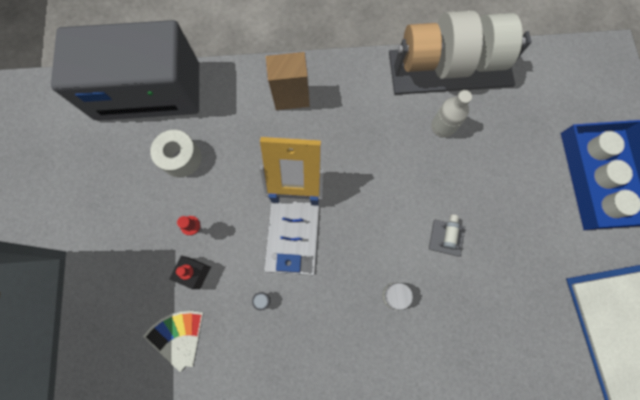

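The scene view shows the jig at about (325,215), vial in cradle (203,199), black block with pin (412,190) and a loose red pin (414,209). In the top view they are at jig (292,235), vial (452,232), block pin (186,271), loose pin (189,225). I'll enlarge these.

```bash
python3 - <<'E'
from h import *
t=load('top0')['pixels'];s=load('scene0')['pixels']
R=lambda im,x,y,w,h,k:cv2.resize(im[y:y+h,x:x+w],None,fx=k,fy=k,interpolation=cv2.INTER_CUBIC)
o=np.zeros((600,800,3),np.uint8)
o[0:320,0:160*2]=R(t,255,190,80,80,4)[:,:320]      # jig: 255,190 k4
o[0:320,320:560]=R(t,425,205,48,64,5)            # vial k5
o[0:320,560:800]=R(t,165,205,48,64,5)     #pins k5
o[320:600,0:320]=R(s,290,175,80,70,4)     # jig scene
o[320:600,320:520]=R(s,185,175,40,56,5)   # vial scene
o[320:600,520:720]=R(s,392,168,40,56,5)   # pins scene
cv2.imwrite('pics/crop1.png',o)
E
```

```text
(no output)
```

View pics/crop1.png

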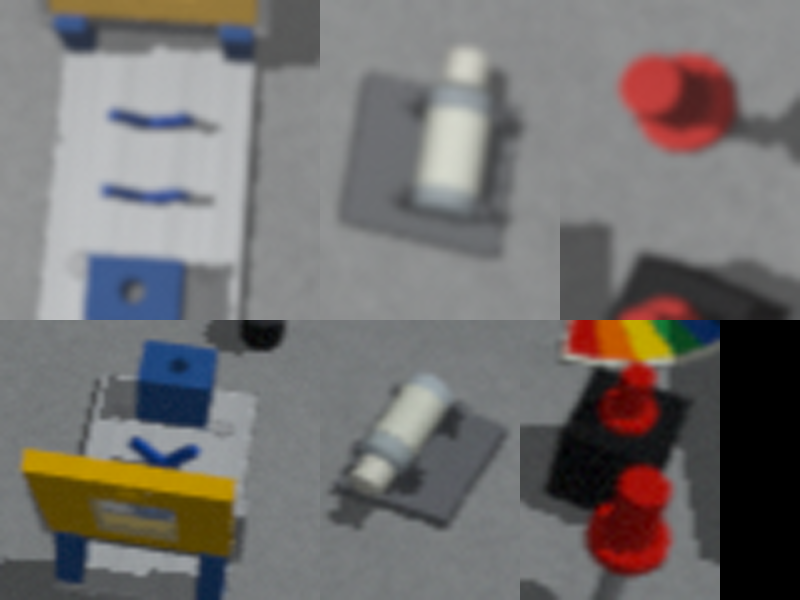

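Crops: the jig hole is at top (288,262.5) and scene (335,186.3). The block pin's head is at scene (415.6,179.2). The loose pin is clearly the bigger one. The vial cap points up-image in the top view. Now I'll measure.

```bash
python3 - <<'E'
from h import *
np.set_printoptions(precision=4,suppress=True)
t=load('top0');s=load('scene0')
print('hole tri',tri((t,288,262.5),(s,335,186.3)), 'top depth@', world(t,np.array([280,296,288]),np.array([258,258,268])), atz(t,288,262.5,.054),atz(s,335,186.3,.054))
print('pinhead tri',tri((t,184.5,271),(s,415.6,179.2)))
def cloud(c,u0,u1,v0,v1):
    v,u=np.mgrid[v0:v1,u0:u1]; return world(c,u.ravel(),v.ravel()),c['pixels'][v0:v1,u0:u1].reshape(-1,3).astype(int)
for n,c,b in(('t',t,(430,472,208,262)),('s',s,(185,228,178,222))):
    P,col=cloud(c,*b); m=(P[:,2]>.036)&(P[:,2]<.06); Q=P[m]; mu=Q.mean(0); w=np.linalg.svd((Q-mu)[:,:2])[2][0]
    k=(Q-mu)[:,:2]@w; print(n,'vial',m.sum(),mu,Q[:,2].max(),w,np.degrees(np.arctan2(w[1],w[0])),k.min(),k.max())
    mid=(k.min()+k.max())/2; print(mu[:2]+w*mid)
# red pin on block
for n,c,b in(('t',t,(165,215,255,290)),('s',s,(395,430,165,206))):
    P,col=cloud(c,*b); red=(col[:,2]>110)&(col[:,1]<70)&(col[:,0]<70)
    for lo,hi in((.050,.056),(.056,.066),(.066,.084),(.084,.1)):
        m=red&(P[:,2]>lo)&(P[:,2]<hi); print(n,lo,m.sum(),P[m].mean(0) if m.any() else '', np.ptp(P[m],0) if m.any() else '')
# jig
P,col=cloud(t,255,330,195,280)
blue=(col[:,0]>col[:,2]*1.5)&(col[:,0]>70)
m=blue&(P[:,2]>.046)&(P[:,2]<.06)
m1=m&(P[:,0]<.27+10)
Q=P[m].astype(np.float32); print(m.sum(), Q.mean(0)); print(cv2.minAreaRect(Q[:,:2]*1000))
P,col=cloud(t,255,330,120,205); ye=(col[:,2]>130)&(col[:,0]<80)&(P[:,2]>.05); Q=P[ye]; print('lid',ye.sum(),Q.min(0),Q.max(0)); n=np.linalg.svd(Q-Q.mean(0),full_matrices=False)[2]; print(n)
P,col=cloud(s,290,360,200,240); ye=(col[:,2]>130)&(col[:,0]<80)&(P[:,2]>.05); Q=P[ye]; print('lid',ye.sum(),Q.min(0),Q.max(0));n=np.linalg.svd(Q-Q.mean(0),full_matrices=False)[2]; print(n)
E
```

```text
hole tri [0.4326 0.0726 0.0491] top depth@ [[0.443  0.0869 0.0527]
 [0.4405 0.0533 0.054 ]
 [0.4211 0.0712 0.053 ]] [0.4324 0.0705 0.054 ] [0.4364 0.0742 0.054 ]
pinhead tri [0.4286 0.2806 0.0816]
t vial 385 [ 0.4716 -0.2847  0.0457] 0.052670101253387336 [-0.9549  0.2969] 162.72910534281348 -0.039577529589320766 0.03192170583896535
[ 0.4752 -0.2858]
s vial 229 [ 0.4775 -0.2826  0.0446] 0.05117930667859816 [ 0.9399 -0.3415] -19.97089060861728 -0.035829469776567646 0.03542435589058505
[ 0.4773 -0.2825]
t 0.05 12 [0.4338 0.2975 0.0546] [0.0241 0.0268 0.0022]
t 0.056 60 [0.4277 0.2818 0.0606] [0.0295 0.027  0.0097]
t 0.066 8 [0.424  0.2784 0.0722] [0.0157 0.0055 0.0116]
t 0.084 64 [0.4283 0.2817 0.0886] [0.0162 0.0148 0.0068]
s 0.05 1 [0.3997 0.2839 0.0544] [0. 0. 0.]
s 0.056 24 [0.4376 0.2864 0.0604] [0.0252 0.0222 0.0077]
s 0.066 6 [0.4607 0.2796 0.0716] [0.0736 0.0302 0.0097]
s 0.084 25 [0.4324 0.2827 0.0887] [0.0156 0.0135 0.0069]
375 [0.4358 0.0695 0.0537]
((490.38043212890625, 62.62236785888672), (93.8918685913086, 152.0718994140625), 81.73320007324219)
lid 2262 [ 0.3719 -0.0098  0.0712] [0.6472 0.1038 0.8564]
[[-0.1759  0.0686 -0.982 ]
 [-0.2202 -0.975  -0.0287]
 [-0.9595  0.2112  0.1866]]
lid 304 [ 0.6263 -0.0107  0.2074] [1.0931 0.0963 0.8514]
[[ 0.5818  0.037   0.8125]
 [-0.0725 -0.9926  0.0971]
 [ 0.8101 -0.1153 -0.5749]]
```

```bash
python3 -m crank '{"steps": [[[0.96,0.98,0],[0,0,-0.7]],[[0.96,0.98,0],[0,0,-0.7]],[[0.96,0.98,0],[0,0,-0.7]],[[0.96,0.98,0],[0,0,-0.7]],[[0.96,0.98,0],[0,0,-0.7]],[[0.96,0.98,0],[0,0,-0.7]],[[0.96,0.98,0],[0,0,-0.7]],[[0.96,0.98,0],[0,0,-0.7]],[[0.96,0.98,0],[0,0,-0.7]],[[0.96,0.98,0],[0,0,-0.3]]]}' && python3 -m crank '{"steps": [[[0.96,0.98,-0.5],[0,0,0]],[[0.96,0.98,-0.5],[0,0,0]],[[0.96,0.98,-0.5],[0,0,0]],[[0,0,0],[0,0,0]],[[0,0,0],[0,0,0]]]}' && python3 - <<'E'
from h import *
c=cam('wrist','w1'); print(monitor.read_state()['ee_pos'],c['T'])
E
```

```text
time: 0.98
ee_pos: [0.405, -0.3566, 0.2225]
eef_rot: [0.988, -0.156, -0.0, 0.0]
ft_force: [-0.2, -0.8, -0.2]
width: 0.087
grip_force: 0.0
time: 1.4
ee_pos: [0.477, -0.2823, 0.184]
eef_rot: [0.988, -0.152, -0.001, -0.001]
ft_force: [-0.6, -0.2, 0.2]
width: 0.0871
grip_force: 0.0
[ 0.4761066  -0.28425387  0.18462659] [[-0.30072844  0.92557505  0.22994181  0.53948661]
 [-0.95370824 -0.29141897 -0.07426692 -0.30289613]
 [-0.00173021 -0.24163157  0.97036652  0.34707026]
 [ 0.          0.          0.          1.        ]]
```

View pics/w1.png

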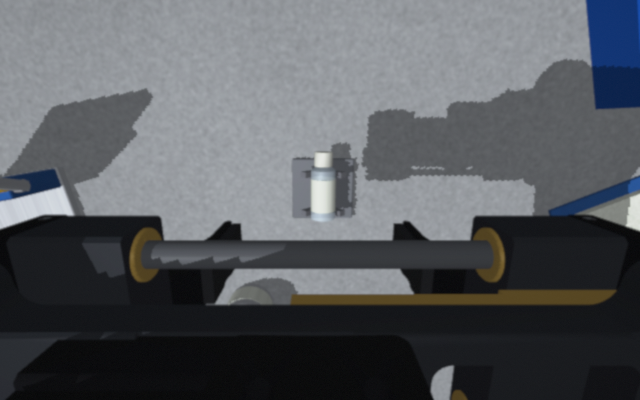

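The vial shows at (323,190) in the wrist picture, its axis nearly vertical there, cap end (323,152), glass end (322,220).

```bash
cat >> h.py <<'E'
def cloud(c,u0,u1,v0,v1):
    v,u=np.mgrid[v0:v1,u0:u1]; return world(c,u.ravel(),v.ravel()),c['pixels'][v0:v1,u0:u1].reshape(-1,3).astype(int)
def vial(c,b,lo=.03,hi=.06):
    P,col=cloud(c,*b); Q=P[(P[:,2]>lo)&(P[:,2]<hi)]; top=Q[:,2]
    print('n',len(Q),'ztop',np.percentile(top,98))
    h=Q[:,:2].astype(np.float32); (cx,cy),(a,bb),ang=cv2.minAreaRect(h*1000)
    print('rect',cx,cy,a,bb,ang)
    mu=h.mean(0); w=np.linalg.svd(h-mu,full_matrices=False)[2][0]
    if w[0]<0:w=-w
    k=(h-mu)@w; print('axis',np.degrees(np.arctan2(w[1],w[0])),'ends',mu+w*k.min(),mu+w*k.max())
E
python3 - <<'E'
from h import *
np.set_printoptions(precision=4,suppress=True)
c=load('w1'); vial(c,(300,345,145,228),.037,.06)
# silhouette edges per row
P,col=cloud(c,300,345,145,228)
Z=P[:,2].reshape(83,45)
for v in range(150,224,4):
    m=np.where(Z[v-145]>.037)[0]; print(v, (m.min()+300,m.max()+300,Z[v-145].max().round(4)) if len(m) else '')
for p in((323,152),(322,220),(322.5,186)): print(p,atz(c,*p,.037))
print('pa at',proj(c,np.array([[.4761,-.2843,.1846],[.477,-.2845,.037]])))
t=load('top0');s=load('scene0')
E
```

```text
n 1591 ztop 0.05173267077086121
rect 476.1578674316406 -289.1609191894531 39.95835876464844 71.50875091552734 71.9412841796875
axis -17.249765 ends [ 0.4422 -0.278 ] [ 0.5105 -0.2992]
150 
154 (np.int64(314), np.int64(335), np.float64(0.3471))
158 (np.int64(314), np.int64(331), np.float64(0.0479))
162 (np.int64(314), np.int64(331), np.float64(0.0479))
166 (np.int64(315), np.int64(330), np.float64(0.0481))
170 (np.int64(311), np.int64(334), np.float64(0.0501))
174 (np.int64(305), np.int64(341), np.float64(0.0517))
178 (np.int64(311), np.int64(334), np.float64(0.0516))
182 (np.int64(311), np.int64(335), np.float64(0.0518))
186 (np.int64(311), np.int64(334), np.float64(0.0516))
190 (np.int64(311), np.int64(334), np.float64(0.052))
194 (np.int64(311), np.int64(334), np.float64(0.0525))
198 (np.int64(311), np.int64(334), np.float64(0.0511))
202 (np.int64(311), np.int64(334), np.float64(0.0523))
206 (np.int64(311), np.int64(334), np.float64(0.0515))
210 (np.int64(311), np.int64(334), np.float64(0.0531))
214 (np.int64(305), np.int64(340), np.float64(0.0511))
218 (np.int64(311), np.int64(333), np.float64(0.0516))
222 
(323, 152) [ 0.5093 -0.2995  0.037 ]
(322, 220) [ 0.4394 -0.2767  0.037 ]
(322.5, 186) [ 0.4753 -0.2884  0.037 ]
pa at (array([319.5631, 318.4757]), array([239.5731, 185.6225]))
```

```bash
python3 - <<'E'
from h import *
from scipy.spatial.transform import Rotation as R
np.set_printoptions(precision=4,suppress=True)
c=load('w1'); st=monitor.read_state(); Rt=R.from_quat(st['eef_rot']).as_matrix(); p=st['ee_pos']; print(p,Rt)
P,col=cloud(c,0,640,150,300); ok=c['z_map'][150:300].ravel()>0
Q=(P-p)@Rt; 
for lo,hi in((-.004,.004),(-.01,-.004),(-.02,-.01),(-.03,-.02)):
  for s in(-1,1):
    m=ok&(Q[:,2]>lo)&(Q[:,2]<hi)&(Q[:,1]*s>0.02)&(Q[:,1]*s<.08)&(abs(Q[:,0])<.06)
    if m.sum(): print(lo,s,m.sum(),'y',np.percentile(Q[m,1],[1,50,99]),'x',np.percentile(Q[m,0],[1,50,99]),'zmax',Q[m,2].max())
  
print('tip proj',proj(c,p+np.array([[9.5,43.5,0],[9.5,-43.5,0],[9.5,58.5,0],[9.5,-58.5,0]])/1000@Rt.T))
im=c['pixels'][200:260,180:440]; cv2.imwrite('pics/w1c.png',cv2.resize(im,None,fx=3,fy=3))
E
```

```text
[ 0.4761 -0.2843  0.1846] [[ 0.9527 -0.304  -0.001 ]
 [-0.304  -0.9527  0.0003]
 [-0.001   0.     -1.    ]]
-0.004 -1 66 y [-0.0541 -0.0471 -0.0451] x [0.0006 0.01   0.0121] zmax 0.00032732972180958016
-0.004 1 69 y [0.0415 0.0425 0.0505] x [0.0011 0.0104 0.0121] zmax 0.0007430751809234423
-0.01 -1 110 y [-0.0541 -0.0472 -0.0449] x [0.0022 0.0101 0.012 ] zmax -0.0040772788152007656
-0.01 1 100 y [0.0415 0.0442 0.0504] x [0.003  0.0106 0.0124] zmax -0.004042859648621546
-0.02 -1 172 y [-0.0538 -0.0487 -0.0449] x [0.0048 0.0104 0.012 ] zmax -0.010126235427894837
-0.02 1 180 y [0.0416 0.0452 0.0504] x [0.0052 0.0106 0.0125] zmax -0.010025368166432
-0.03 -1 179 y [-0.0548 -0.0486 -0.0449] x [-0.0088  0.0104  0.0122] zmax -0.020119880572105085
-0.03 1 174 y [0.0416 0.0456 0.0511] x [-0.0087  0.0108  0.0125] zmax -0.020122108635125445
tip proj (array([395.6813, 243.5062, 421.9319, 217.2826]), array([224.3378, 223.7555, 224.4383, 223.6552]))
```

View pics/w1c.png

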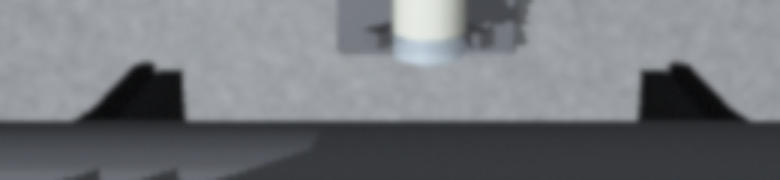

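Wrist picture shows the fingers symmetric; the vial is between them at crop (427,30). The finger depth shows a wrist-camera bias of about 1.7 mm sideways. Descend partway and re-measure.

```bash
python3 -m crank '{"steps": [[[-0.16,-0.05,-0.8],[0,0,0]],[[-0.16,-0.05,-0.8],[0,0,0]],[[0,0,-0.8],[0,0,0]],[[0,0,-0.8],[0,0,0]],[[0,0,-0.6],[0,0,0]],[[0,0,0],[0,0,0]],[[0,0,0],[0,0,0]],[[0,0,0],[0,0,0]]]}' && cat >> h.py <<'E'
from scipy.spatial.transform import Rotation as R
def tool():
    st=monitor.read_state(); return st['ee_pos'],R.from_quat(st['eef_rot']).as_matrix()
E
python3 - <<'E'
from h import *
np.set_printoptions(precision=4,suppress=True)
c=cam('wrist','w2'); p,Rt=tool(); print(p)
P,col=cloud(c,0,640,100,300); ok=c['z_map'][100:300].ravel()>0
Q=(P-p)@Rt; h=P[:,2]
for s in(-1,1):
    m=ok&(Q[:,2]>-.015)&(Q[:,2]<.0)&(Q[:,1]*s>0.02)&(Q[:,1]*s<.08)&(abs(Q[:,0])<.06)
    print(s,'y',np.percentile(Q[m,1],[1,99]),'x',np.percentile(Q[m,0],[50,99]))
m=ok&(abs(Q[:,1])<.03)&(h>.038)&(h<.06)&(Q[:,0]>-.04)&(Q[:,0]<.08)
for a in np.arange(-.03,.06,.006):
    k=m&(Q[:,0]>=a)&(Q[:,0]<a+.006)
    if k.sum()>5: print(round(a,3),k.sum(),np.percentile(Q[k,1],[2,98]),np.percentile(Q[k,1],[2,98]).mean(), h[k].max())
print('xmax',np.percentile(Q[m,0],[0,99,100]))
E
```

```text
time: 2.12
ee_pos: [0.4684, -0.2882, 0.0914]
eef_rot: [0.988, -0.155, 0.001, 0.0]
ft_force: [-0.0, -0.4, 0.7]
width: 0.0871
grip_force: 0.0
[ 0.4686 -0.2881  0.0916]
-1 y [-0.0516 -0.0425] x [0.01   0.0118]
1 y [0.0437 0.0529] x [0.0099 0.0118]
-0.024 20 [-0.0196  0.0108] -0.004393073229520831 0.0470896886581095
-0.018 242 [-0.0142  0.0106] -0.0017657807523233588 0.05257149806311448
-0.012 264 [-0.014   0.0106] -0.001701837132203547 0.05218810446297867
-0.006 267 [-0.0139  0.0105] -0.0016940113150995632 0.05238749945806004
-0.0 281 [-0.0138  0.0113] -0.0012315088481231438 0.05220773228510503
0.006 282 [-0.0137  0.0112] -0.0012485345903954165 0.05248027664006008
0.012 295 [-0.0136  0.0111] -0.0012667711014396604 0.05223407602889407
0.018 284 [-0.0135  0.0102] -0.0016499663428381026 0.05219832252133716
0.024 270 [-0.012   0.0095] -0.0012785990679410148 0.05211523963010087
0.03 224 [-0.0107  0.0074] -0.0016408204533874377 0.04843525189880038
0.036 215 [-0.0105  0.0073] -0.0015991212169959791 0.04888412906528808
0.042 70 [-0.0103  0.007 ] -0.001608207304031071 0.047947982828676294
xmax [-0.0216  0.0429  0.0431]
```

```bash
python3 -m crank '{"steps": [[[0.02,0.08,-0.8],[0,0,0]],[[0,0,-0.8],[0,0,0]],[[0,0,-0.7],[0,0,0]],[[0,0,-0.58],[0,0,0]],[[0,0,0],[0,0,0]],[[0,0,0],[0,0,0]]]}' 50 10 && python3 -m crank '{"steps": [[[0,0,0],[0,0,0]],[[0,0,0],[0,0,0]],[[0,0,0],[0,0,0]],[[0,0,0],[0,0,0]],[[0,0,0],[0,0,0]],[[0,0,0],[0,0,0]]]}' 22 10
```

```text
time: 2.67
ee_pos: [0.4689, -0.2853, 0.0188]
eef_rot: [0.988, -0.155, 0.0, 0.0]
ft_force: [1.3, -1.0, 0.5]
width: 0.0556
grip_force: 0.0
time: 3.17
ee_pos: [0.4688, -0.286, 0.0187]
eef_rot: [0.988, -0.155, 0.0, 0.001]
ft_force: [-1.5, -3.9, 3.0]
width: 0.0255
grip_force: 10.0
```

Glass gripped: opening 25.5 mm at 10 N. Lift and carry to hover before the jig.

```bash
python3 -m crank '{"steps": [[[0,0,0.4],[0,0,0]],[[0,0,0.9],[0,0,0]],[[0,0,1],[0,0,0]],[[0,0,1],[0,0,0]],[[-0.1,0.6,1],[0,0,0.3]],[[-0.1,0.9,1],[0,0,0.4]],[[-0.1,0.9,1],[0,0,0.4]],[[-0.1,0.9,0.9],[0,0,0.4]],[[-0.1,0.9,0],[0,0,0.4]],[[0,0.9,0],[0,0,0]]]}' && python3 -m crank '{"steps": [[[0,1,0],[0,0,0]],[[0,1,0],[0,0,0]],[[0,1,0],[0,0,0]],[[0,1,0],[0,0,0]],[[0,1,0],[0,0,0]],[[0,1,0],[0,0,0]],[[0,1,0],[0,0,0]],[[0,1,0],[0,0,0]],[[0,1,0],[0,0,0]],[[0,0,0],[0,0,0]]]}' &&  python3 -m crank '{"steps": [[[0,0,0],[0,0,0]],[[0,0,0],[0,0,0]]]}' && python3 - <<'E'
from h import *
c=cam('wrist','w3')
E
```

```text
time: 4.0
ee_pos: [0.4564, -0.1562, 0.1998]
eef_rot: [0.997, -0.071, 0.001, 0.001]
ft_force: [0.4, 0.1, -1.9]
width: 0.0253
grip_force: 10.0
time: 4.83
ee_pos: [0.4552, 0.073, 0.1983]
eef_rot: [0.998, -0.069, -0.0, -0.001]
ft_force: [-1.0, 0.5, -0.3]
width: 0.0257
grip_force: 10.0
time: 5.0
ee_pos: [0.4558, 0.0671, 0.1979]
eef_rot: [0.997, -0.072, -0.0, 0.0]
ft_force: [0.7, -0.5, -1.1]
width: 0.026
grip_force: 10.0
```

View pics/w3.png

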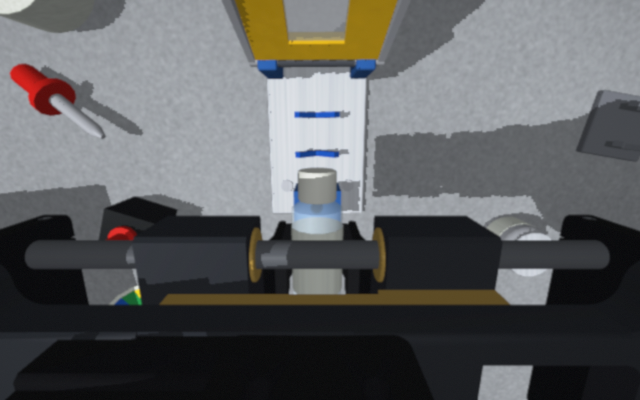

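The wrist picture shows the V supports at (322,114) and (318,153), the lid edge/hinge posts at (315,68), the front block behind the held vial, and the base plate between columns 270 and 366.

```bash
python3 - <<'E'
from h import *
np.set_printoptions(precision=4,suppress=True)
c=load('w3'); p,Rt=tool(); print(p,np.degrees(np.arctan2(Rt[1,0],Rt[0,0])))
P,col=cloud(c,230,410,0,215); ok=c['z_map'][0:215,230:410].ravel()>0
blue=ok&(col[:,0]>col[:,2]*1.5)&(col[:,0]>60)&(col[:,0]>col[:,1]*1.2)
def line(m,nm):
    q=P[m]; print(nm,m.sum(),'min',q.min(0),'max',q.max(0),'mean',q.mean(0)); return q
V=np.mgrid[0:215,230:410][0].ravel(); U=np.mgrid[0:215,230:410][1].ravel()
for nm,a,b in(('vfar',106,122),('vnear',145,161)):
    m=blue&(V>=a)&(V<b)&(P[:,2]>.015)&(U>285)&(U<350); q=line(m,nm)
    top=q[q[:,2]>.030]
    i,j=top[:,1].argmin(),top[:,1].argmax(); print('  ends',top[i],top[j],'mid',(top[i]+top[j])/2)
    # notch bottom: lowest profile
    for y in np.arange(q[:,1].min(),q[:,1].max(),.005):
        k=q[(q[:,1]>=y)&(q[:,1]<y+.005)]
        if len(k): print('   ',round(y,3),k[:,2].max().round(4),k[k[:,2].argmax(),0].round(4))
m=blue&(V<80); posts=P[m&(P[:,2]>.045)&(P[:,2]<.08)]; 
for s in((U<315),(U>315)): line(m&s&(P[:,2]>.05)&(P[:,2]<.075),'post')
pl=ok&(abs(P[:,2]-.010)<.004)&(V>75)&(V<210)&(col.min(1)>120)
for v in(85,100,125,140,165):
    k=pl&(V==v); q=P[k]; print('plate',v,q[q[:,1].argmin()],q[q[:,1].argmax()],q[:,1].mean())
ye=ok&(col[:,2]>130)&(col[:,0]<80)
q=P[ye]; mu=q.mean(0); n=np.linalg.svd(q-mu,full_matrices=False)[2][2]; print('lid n',n,mu,q.min(0),q.max(0), 'ang',np.degrees(np.arctan2(-n[0],n[2])))
E
```

```text
[0.456  0.0666 0.1979] -8.322021252900605
vfar 245 min [0.5241 0.0334 0.0189] max [0.5346 0.079  0.0387] mean [0.5291 0.0564 0.0299]
  ends [0.5281 0.0334 0.0338] [0.5295 0.079  0.0338] mid [0.5288 0.0562 0.0338]
    0.033 0.0386 0.5256
    0.038 0.0382 0.5257
    0.043 0.0334 0.5296
    0.048 0.0273 0.5275
    0.053 0.0229 0.5271
    0.058 0.0283 0.5315
    0.063 0.0316 0.5331
    0.068 0.0372 0.5327
    0.073 0.0387 0.5328
    0.078 0.0346 0.5325
vnear 241 min [0.4822 0.0388 0.018 ] max [0.4932 0.0854 0.0385] mean [0.4879 0.0616 0.0302]
  ends [0.4867 0.0388 0.0344] [0.491  0.0854 0.0325] mid [0.4889 0.0621 0.0335]
    0.039 0.0378 0.4843
    0.044 0.038 0.4836
    0.049 0.0333 0.487
    0.054 0.0286 0.4861
    0.059 0.0234 0.4875
    0.064 0.026 0.4901
    0.069 0.0317 0.4902
    0.074 0.0375 0.4916
    0.079 0.0385 0.4887
    0.084 0.0346 0.4911
post 260 min [0.5722 0.0858 0.0503] max [0.5818 0.1038 0.071 ] mean [0.5763 0.0942 0.0661]
post 262 min [ 0.5598 -0.003   0.0512] max [0.5698 0.0163 0.0711] mean [0.564  0.0068 0.0664]
plate 85 [ 0.5528 -0.0013  0.0105] [0.5683 0.1057 0.0102] 0.05217106390394795
plate 100 [0.5371 0.0003 0.0102] [0.5526 0.1075 0.0105] 0.05389786448474338
plate 125 [0.5102 0.0042 0.01  ] [0.5257 0.1113 0.0103] 0.057786768000813726
plate 140 [0.4937 0.0071 0.0101] [0.5092 0.1143 0.0107] 0.06079985429633655
plate 165 [0.4646 0.01   0.0087] [0.4806 0.1184 0.0107] 0.06412151754574694
lid n [ 0.9188 -0.1276 -0.3735] [0.5877 0.046  0.1018] [ 0.5682 -0.0082  0.0658] [0.6071 0.1035 0.1343] ang -112.12391637582685
```

```bash
python3 - <<'E'
from h import *
np.set_printoptions(precision=4,suppress=True)
c=load('w3'); p,Rt=tool(); print(p)
P,col=cloud(c,240,400,150,300); ok=c['z_map'][150:300,240:400].ravel()>0
Q=(P-p)@Rt
m=ok&(abs(Q[:,1])<.02)&(Q[:,2]<-.004)&(Q[:,2]>-.04)&(Q[:,0]>.012)&(Q[:,0]<.06)
for a in np.arange(.012,.05,.004):
    k=m&(Q[:,0]>=a)&(Q[:,0]<a+.004)
    if k.sum()>5: print(round(a,3),k.sum(),np.percentile(Q[k,1],[1,99]),np.percentile(Q[k,1],[1,99]).mean(),'zmin',Q[k,2].min())
print('cap end',np.percentile(Q[m,0],[99,100]))
print('seat tool',(np.array([.5087,.0592,.037])-p)@Rt)
E
```

```text
[0.456  0.0666 0.1979]
0.012 428 [-0.0126  0.0127] 4.3322181020238014e-05 zmin -0.033695255245005905
0.016 393 [-0.0119  0.012 ] 3.147652986422271e-05 zmin -0.033214256366957476
0.02 414 [-0.0118  0.012 ] 6.181761246590138e-05 zmin -0.033496334917033035
0.024 536 [-0.0117  0.0119] 9.869186059316155e-05 zmin -0.03283284470571281
0.028 289 [-0.009   0.0091] 4.2680735453986575e-05 zmin -0.029898261082718258
0.032 311 [-0.009  0.009] 1.4225128493011892e-05 zmin -0.02980996521323342
0.036 324 [-0.009   0.0089] -1.5278234553457032e-05 zmin -0.029978872567947155
0.04 437 [-0.0089  0.0092] 0.00015286759185733408 zmin -0.02981293980277391
cap end [0.0434 0.0436]
seat tool [ 0.0533 -0.0004  0.1609]
```

```bash
python3 -m crank '{"steps": [[[0.7,-0.1,0],[0,0,0]],[[0.7,-0.1,-0.8],[0,0,0]],[[0.69,-0.09,-0.9],[0,0,0]],[[0,0,-0.9],[0,0,0]],[[0,0,-0.9],[0,0,0]],[[0,0,-0.9],[0,0,0]],[[0,0,-0.6],[0,0,0]],[[0,0,0],[0,0,0]],[[0,0,0],[0,0,0]],[[0,0,0],[0,0,0]]]}' && python3 - <<'E'
from h import *
np.set_printoptions(precision=4,suppress=True)
c=cam('wrist','w4');  p,Rt=tool(); print(p,np.degrees(np.arctan2(Rt[1,0],Rt[0,0])))
P,col=cloud(c,200,440,60,300); ok=c['z_map'][60:300,200:440].ravel()>0
Q=(P-p)@Rt
blue=ok&(col[:,0]>col[:,2]*1.5)&(col[:,0]>60)&(col[:,0]>col[:,1]*1.2)&(P[:,2]<.06)&(P[:,2]>.033)&(Q[:,0]<.05)
q=Q[blue]; print(blue.sum(),q.min(0),q.max(0),np.percentile(q[:,0],[5,25,50,75,95]),np.percentile(q[:,1],[1,99]),P[blue,2].max())
m=ok&(abs(Q[:,1])<.02)&(Q[:,2]<-.004)&(Q[:,2]>-.04)&(Q[:,0]>.012)&(Q[:,0]<.06)
k=m&(Q[:,0]>.03)&(Q[:,0]<.04);print('vial',np.percentile(Q[k,1],[1,99]).mean(),np.percentile(Q[m,0],99),Q[k,2].min())
m=blue&(Q[:,1]>.012); print(np.percentile(Q[m,0],[2,98]));m=blue&(Q[:,1]<-.012); print(np.percentile(Q[m,0],[2,98]))
E
```

```text
time: 5.88
ee_pos: [0.5091, 0.0597, 0.0741]
eef_rot: [0.997, -0.073, 0.001, 0.0]
ft_force: [0.3, 0.6, 0.0]
width: 0.0256
grip_force: 10.0
[0.5093 0.0599 0.0744] -8.309711572127899
279 [-0.0583 -0.0227  0.0353] [0.0235 0.0247 0.0414] [-0.0577  0.0184  0.0203  0.0219  0.0232] [-0.0221  0.0241] 0.0389823650379664
vial 0.00066744254106001 0.04337817880247618 -0.030571239222938765
[-0.0579  0.0234]
[-0.0581  0.0232]
```

View pics/w4.png

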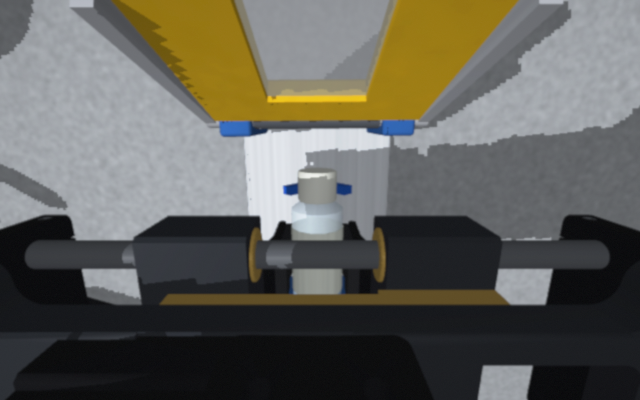

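The wrist picture shows the held vial over the seat, with the far blue support at (318,188) symmetric about the cap. Lower it.

```bash
python3 -m crank '{"steps": [[[-0.02,0,-0.6],[0,0,0]],[[0,0,-0.6],[0,0,0]],[[0,0,-0.5],[0,0,0]],[[0,0,-0.3],[0,0,0]],[[0,0,-0.12],[0,0,0]],[[0,0,0],[0,0,0]],[[0,0,0],[0,0,0]]]}'; python3 -m crank '{"steps": [[[0,0,-0.05],[0,0,0]],[[0,0,-0.05],[0,0,0]],[[0,0,0],[0,0,0]],[[0,0,0],[0,0,0]]]}'
```

```text
time: 6.52
ee_pos: [0.5084, 0.0603, 0.0206]
eef_rot: [0.997, -0.072, 0.0, -0.0]
ft_force: [0.9, -0.7, -0.4]
width: 0.025
grip_force: 10.0
time: 6.85
ee_pos: [0.5087, 0.0599, 0.0184]
eef_rot: [0.997, -0.072, 0.001, 0.0]
ft_force: [-0.9, -1.8, 4.4]
width: 0.0261
grip_force: 10.0
```

```bash
python3 -m crank '{"steps": [[[0,0,0],[0,0,0]],[[0,0,0],[0,0,0]],[[0,0,0],[0,0,0]],[[0,0,0],[0,0,0]],[[0,0,0],[0,0,0]]]}' 48 10; python3 -m crank '{"steps": [[[0,0,0.3],[0,0,0]],[[0,0,0.7],[0,0,0]],[[0,0,0.9],[0,0,0]],[[0,0,1],[0,0,0]],[[-0.5,0.07,1],[0,0,0]],[[-0.7,0.1,1],[0,0,0]],[[-0.7,0.1,0],[0,0,0]],[[0,0,0],[0,0,0]],[[0,0,0],[0,0,0]]]}'; python3 - <<'E'
from h import *
np.set_printoptions(precision=4,suppress=True)
c=cam('wrist','w5');  p,Rt=tool(); print(p)
P,col=cloud(c,240,400,60,235); ok=c['z_map'][60:235,240:400].ravel()>0
yaw=np.radians(-8.2); J=np.array([[np.cos(yaw),-np.sin(yaw)],[np.sin(yaw),np.cos(yaw)]])
q=(P[:,:2]-[.5087,.0592])@J
blue=ok&(col[:,0]>col[:,2]*1.5)&(col[:,0]>60)&(col[:,0]>col[:,1]*1.2)&(P[:,2]<.045)&(P[:,2]>.033)&(abs(q[:,0])<.03)
for s in(-1,1): k=blue&(q[:,0]*s>0); print('V',s,k.sum(),np.percentile(q[k,0],[2,50,98]),np.percentile(q[k,1],[1,99]))
m=ok&(abs(q[:,1])<.014)&(P[:,2]>.040)&(P[:,2]<.06)&(abs(q[:,0])<.055)
for a in np.arange(-.032,.05,.006):
    k=m&(q[:,0]>=a)&(q[:,0]<a+.006)
    if k.sum()>5: print(round(a,3),k.sum(),np.percentile(q[k,1],[1,99]).mean(),P[k,2].max())
print('x',np.percentile(q[m,0],[0,1,99,100]))
m=ok&(P[:,2]>.049)&(P[:,2]<.06)&(abs(q[:,0]+.075)<.03)&(col[:,0]>60); print('block',m.sum(), q[m].min(0),q[m].max(0), P[m,2].mean())
E
```

```text
time: 7.27
ee_pos: [0.5079, 0.0603, 0.0175]
eef_rot: [0.997, -0.072, -0.0, -0.0]
ft_force: [0.6, -0.3, 0.8]
width: 0.0459
grip_force: 0.0
time: 8.02
ee_pos: [0.4603, 0.0668, 0.1408]
eef_rot: [0.997, -0.072, 0.001, 0.001]
ft_force: [0.4, -0.1, 0.8]
width: 0.0481
grip_force: 0.0
[0.4607 0.0667 0.1403]
V -1 144 [-0.024  -0.021  -0.0182] [-0.0229  0.0225]
V 1 173 [0.0181 0.0206 0.0232] [-0.023   0.0233]
-0.032 53 0.0002334552652166963 0.05171584036737348
-0.026 196 0.0002254527831363328 0.051758056886855364
-0.02 197 -0.0002406274325001366 0.05259335024556999
-0.014 211 -0.00026801706788999544 0.05225579680747855
-0.008 209 0.00020942896173819624 0.05247463766494104
-0.002 210 0.0002244955773076816 0.05321264702189915
0.004 230 0.0001854091830409913 0.05238350150105198
0.01 214 0.0001925829355881748 0.052310102899288835
0.016 224 0.00020327359388735977 0.051868700135391965
0.022 190 -0.0002576316034560702 0.05168155533446667
0.028 160 0.00016417996866404955 0.04911758026261337
0.034 161 0.0001465173992716423 0.048650903130392664
0.04 88 0.0001315794376877009 0.04875037740717336
x [-0.0279 -0.027   0.0423  0.0433]
block 1364 [-0.081 -0.025] [-0.0567  0.0246] 0.05457638081892618
```

View pics/w5.png

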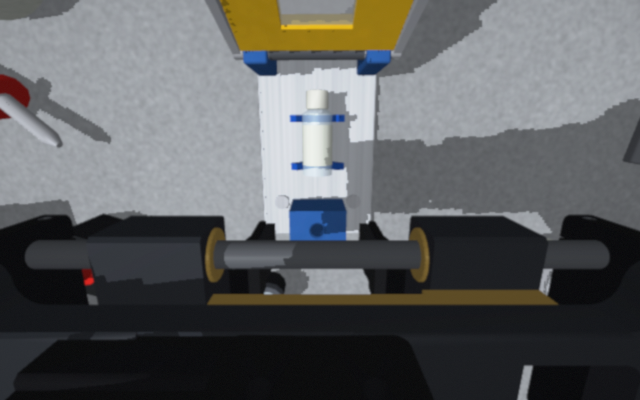

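The vial lies centred: its ends are at −28/+43 mm in the jig frame, the supports at ±21, and it is level. Next, the lid, at about 1.95 rad. First check the space behind it.

```bash
python3 -m crank '{"steps": [[[0,0,0.9],[0,0,0]],[[0,0,0.9],[0,0,0]],[[0,0,0.9],[0,0,0]],[[0,0,0.9],[0,0,0]],[[0,0,0.9],[0,0,0]],[[0,0,0.9],[0,0,0]],[[0,0,0],[0,0,0]]]}' 0 20; python3 - <<'E'
from h import *
np.set_printoptions(precision=4,suppress=True)
yaw=np.radians(-8.2); J=np.array([[np.cos(yaw),-np.sin(yaw)],[np.sin(yaw),np.cos(yaw)]])
for n in('top0','scene0'):
    c=load(n); P,col=cloud(c,0,640,0,400); ok=c['z_map'].ravel()>0
    q=(P[:,:2]-[.5087,.0592])@J
    for lo in np.arange(.06,.40,.02):
        m=ok&(q[:,0]>=lo)&(q[:,0]<lo+.02)&(abs(q[:,1])<.12); print(n,round(lo,2),np.percentile(P[m,2],99.5).round(3) if m.any() else '',end=' | ')
    print()
    m=ok&(col[:,2]>130)&(col[:,0]<80)&(col[:,1]>80)&(q[:,0]>.05)&(q[:,0]<.2)&(abs(q[:,1])<.07)&(P[:,2]<.3); print('lid',m.sum(),'top',np.percentile(P[m,2],[99,100]),q[m].min(0),q[m].max(0))
    k=m&(P[:,2]>.2);print(q[k].mean(0),P[k,2].max())
E
```

```text
time: 8.65
ee_pos: [0.4626, 0.0671, 0.2787]
eef_rot: [0.997, -0.072, 0.002, -0.0]
ft_force: [0.3, 0.6, 0.0]
width: 0.0094
grip_force: 0.0
top0 0.06 0.109 | top0 0.08 0.154 | top0 0.1 0.205 | top0 0.12 0.216 | top0 0.14 0.003 | top0 0.16 0.004 | top0 0.18 0.003 | top0 0.2 0.003 | top0 0.22 0.003 | top0 0.24 0.003 | top0 0.26 0.003 | top0 0.28 0.141 | top0 0.3 0.142 | top0 0.32 0.142 | top0 0.34 0.142 | top0 0.36 0.14 | top0 0.38 0.003 | 
lid 2258 top [0.2148 0.2166] [ 0.0664 -0.0532] [0.1958 0.0554]
[0.1247 0.0022] 0.21662965301422454
scene0 0.06 0.071 | scene0 0.08 0.15 | scene0 0.1 0.167 | scene0 0.12 0.216 | scene0 0.14 0.003 | scene0 0.16 0.003 | scene0 0.18 0.003 | scene0 0.2 0.003 | scene0 0.22 0.003 | scene0 0.24 0.003 | scene0 0.26 0.004 | scene0 0.28 0.141 | scene0 0.3 0.142 | scene0 0.32 0.142 | scene0 0.34 0.142 | scene0 0.36 0.141 | scene0 0.38 0.004 | 
lid 302 top [0.2158 0.2165] [ 0.1248 -0.0524] [0.1384 0.0558]
[0.1315 0.0016] 0.2164987621938005
```

```bash
python3 -m crank '{"steps": [[[0.94,-0.14,0],[0,0,0]],[[0.94,-0.14,0],[0,0,0]],[[0.94,-0.14,0],[0,0,0]],[[0.94,-0.14,0],[0,0,0]],[[0.94,-0.14,0],[0,0,0]],[[0.94,-0.14,0],[0,0,0]],[[0.94,-0.14,0],[0,0,0]],[[0.94,-0.14,0],[0,0,0]],[[0.94,-0.14,0],[0,0,0]],[[0,0,0],[0,0,0]]]}'; python3 -m crank '{"steps": [[[0,0,-0.9],[0,0,0]],[[0,0,-0.9],[0,0,0]],[[0,0,-0.9],[0,0,0]],[[0,0,-0.9],[0,0,0]],[[0,0,0],[0,0,0]],[[0,0,0],[0,0,0]]]}'
```

```text
time: 9.48
ee_pos: [0.6748, 0.0336, 0.2712]
eef_rot: [0.997, -0.073, -0.002, 0.0]
ft_force: [0.8, -0.0, -0.4]
width: 0.0004
grip_force: 0.0
time: 9.98
ee_pos: [0.6713, 0.0351, 0.1835]
eef_rot: [0.997, -0.072, -0.002, 0.0]
ft_force: [0.0, -0.1, 0.4]
width: 0.0004
grip_force: 0.0
```

```bash
python3 -m crank '{"steps": [[[-0.495,0.0715,0],[0,0,0]],[[-0.495,0.0715,0],[0,0,0]],[[-0.495,0.0715,0],[0,0,0]],[[-0.495,0.0715,0],[0,0,0]],[[-0.495,0.0715,0],[0,0,0]],[[-0.495,0.0715,0],[0,0,0]],[[-0.495,0.0715,0],[0,0,0]]]}'; python3 -c "
from h import *
c=cam('scene','s6'); cv2.imwrite('pics/s6c.png',cv2.resize(c['pixels'][120:260,230:430],None,fx=3.5,fy=3.5))"
```

```text
time: 10.57
ee_pos: [0.5868, 0.0481, 0.1878]
eef_rot: [0.997, -0.072, 0.003, -0.0]
ft_force: [3.9, -0.8, 2.6]
width: 0.0007
grip_force: 1.8
```

View pics/s6c.png

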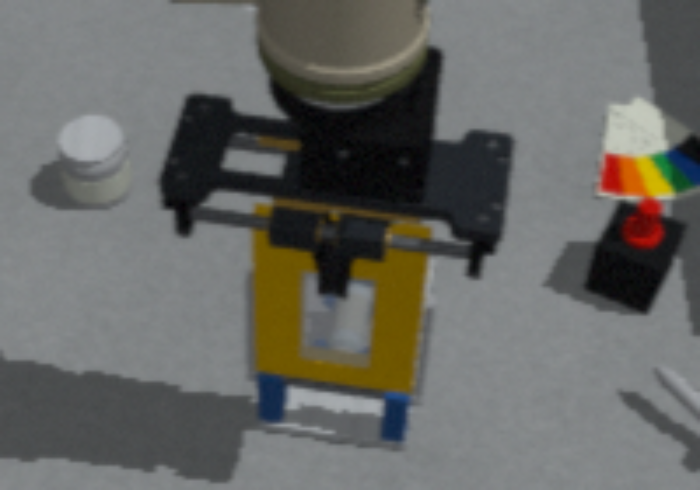

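The lid is about upright, with the fingers centred behind it at crop pixel (333,290). Follow the arc down.

```bash
python3 -m crank '{"steps": [[[-0.545,0.078,-0.06],[0,0,0]],[[-0.545,0.078,-0.06],[0,0,0]],[[-0.48,0.069,-0.164],[0,0,0]],[[-0.48,0.069,-0.164],[0,0,0]],[[-0.44,0.063,-0.256],[0,0,0]],[[-0.44,0.063,-0.256],[0,0,0]],[[-0.378,0.055,-0.34],[0,0,0]],[[-0.378,0.055,-0.34],[0,0,0]],[[-0.305,0.044,-0.408],[0,0,0]],[[-0.305,0.044,-0.408],[0,0,0]]]}'
```

```text
time: 11.45
ee_pos: [0.4792, 0.0636, 0.1251]
eef_rot: [0.997, -0.072, 0.002, 0.0]
ft_force: [2.5, -1.3, 0.8]
width: 0.0004
grip_force: 0.9
```

```bash
python3 -m crank '{"steps": [[[-0.22,0.03,-0.46],[0,0,0]],[[-0.22,0.03,-0.46],[0,0,0]],[[-0.1,0.015,-0.37],[0,0,0]],[[-0.1,0.015,-0.37],[0,0,0]],[[-0.05,0.007,-0.4],[0,0,0]],[[0,0,0],[0,0,0]]]}';python3 -m crank '{"steps": [[[0,0,-0.12],[0,0,0]],[[0,0,-0.12],[0,0,0]],[[0,0,-0.06],[0,0,0]],[[0,0,0],[0,0,0]],[[0,0,0],[0,0,0]]]}'
```

```text
time: 11.95
ee_pos: [0.461, 0.0661, 0.0714]
eef_rot: [0.997, -0.072, 0.0, -0.0]
ft_force: [0.2, -0.2, 6.4]
width: 0.0005
grip_force: 2.9
time: 12.37
ee_pos: [0.4608, 0.0662, 0.0659]
eef_rot: [0.997, -0.072, -0.0, 0.0]
ft_force: [-6.6, 0.1, 17.4]
width: 0.0005
grip_force: 8.8
```

The lid is pressed shut (17 N at 66 mm). Move to the pin.

```bash
python3 -m crank '{"steps": [[[0,0,0.5],[0,0,0]],[[0,0,0.9],[0,0,0]],[[0,0,1],[0,0,0]],[[-0.1,0.8,1],[0,0,0]],[[-0.2,0.95,1],[0,0,0]],[[-0.2,0.95,1],[0,0,0]],[[-0.2,0.95,0],[0,0,0]],[[-0.2,0.95,0],[0,0,0]],[[-0.2,0.95,0],[0,0,0]],[[-0.2,0.95,0],[0,0,0]]]}' 60 20;python3 -m crank '{"steps": [[[-0.15,0.95,0],[0,0,0]],[[0,0.95,0],[0,0,0]],[[0,0,0],[0,0,0]],[[0,0,0],[0,0,0]],[[0,0,0],[0,0,0]]]}'; python3 -c "
from h import *
c=cam('wrist','w7')
print(tool()[0])"
```

```text
time: 13.2
ee_pos: [0.4279, 0.2294, 0.2001]
eef_rot: [0.997, -0.072, 0.0, 0.0]
ft_force: [-0.1, -0.1, 0.3]
width: 0.0569
grip_force: 0.0
time: 13.62
ee_pos: [0.4246, 0.2752, 0.1996]
eef_rot: [0.997, -0.072, -0.0, 0.0]
ft_force: [0.6, 0.1, -0.8]
width: 0.0596
grip_force: 0.0
[0.42473492 0.27483811 0.19957189]
```

View pics/w7.png

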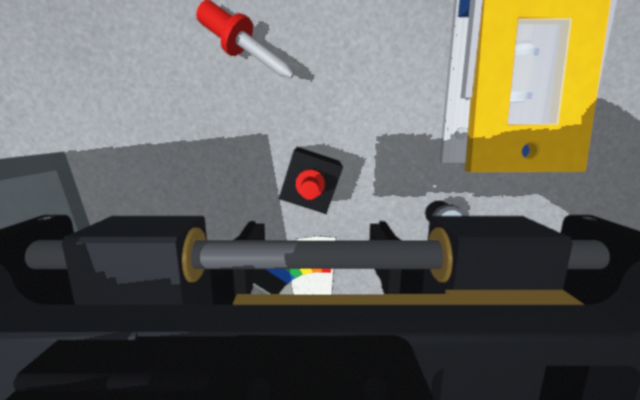

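The picture shows the pin's head at (311,184) on its block, the loose pin lying beside it at (235,33), and the lid down with its hole at (529,151). The rest I measure numerically.

```bash
cat >> h.py <<'E'
def pin(c,p,Rt,box=(270,350,130,220)):
    P,col=cloud(c,*box); red=(col[:,2]>110)&(col[:,1]<90)&(col[:,0]<90)
    h=P[red][:,2]; zt=np.percentile(h,98)
    for nm,lo,hi in(('head',zt-.003,zt+.004),('collar',zt-.032,zt-.025)):
        q=P[red&(P[:,2]>lo)&(P[:,2]<hi)]; t=(q-p)@Rt
        (x,y),rad=cv2.minEnclosingCircle((t[:,:2]*1000).astype(np.float32))
        print(nm,len(q),'z',np.median(q[:,2]),'tool circ',x,y,rad)
def tips(c,p,Rt):
    P,col=cloud(c,0,640,150,300); Q=(P-p)@Rt
    for s in(-1,1):
        m=(c['z_map'][150:300].ravel()>0)&(Q[:,2]>-.015)&(Q[:,2]<.0)&(Q[:,1]*s>0.004)&(Q[:,1]*s<.07)&(abs(Q[:,0])<.02)
        print(' tip',s,m.sum(),np.percentile(Q[m,1],[1,99]),np.median(Q[m,0]))
E
python3 - <<'E'
from h import *
np.set_printoptions(precision=4,suppress=True)
c=load('w7'); p,Rt=tool(); pin(c,p,Rt); tips(c,p,Rt)
im=c['pixels'][140:165,515:545].astype(int); P,_=cloud(c,515,545,140,165)
dark=(im[:,:,2]<110)&(im[:,:,0]>im[:,:,2]-60)
v,u=np.nonzero(im[:,:,2]<100); print('hole px',u.mean()+515,v.mean()+140,len(u),np.ptp(u),np.ptp(v))
hz=np.median(P[:,2]); print('lid z near hole',hz, 'hole xy',atz(c,u.mean()+515,v.mean()+140,hz))
P,col=cloud(c,440,640,0,180); ye=(col[:,2]>110)&(col[:,0]<80)&(col[:,1]>70)
q=P[ye]; A=np.c_[q[:,:2],np.ones(len(q))]; k,*_=np.linalg.lstsq(A,q[:,2],rcond=None); print('lid plane slope',np.hypot(*k[:2]),k)
E
```

```text
head 273 z 0.08992913566278238 tool circ 4.713966369628906 -7.333071231842041 8.769187927246094
collar 299 z 0.061805812345056 tool circ 4.698657989501953 -7.173600673675537 14.761334419250488
 tip -1 214 [-0.0386 -0.0297] 0.009801592266796777
 tip 1 218 [0.0299 0.0388] 0.009892436597642395
hole px 525.6 150.2125 80 7 12
lid z near hole 0.07670864358120397 hole xy [0.4357 0.0732 0.0767]
lid plane slope 0.18628260918251247 [-0.0537  0.1784  0.0889]
```

```bash
python3 -m crank '{"steps": [[[0.12,0.13,-0.8],[0,0,0]],[[0.11,0.13,-0.8],[0,0,0]],[[0,0,-0.9],[0,0,0]],[[0,0,-0.8],[0,0,0]],[[0,0,-0.4],[0,0,0]],[[0,0,0],[0,0,0]],[[0,0,0],[0,0,0]]]}' 50 20; python3 - <<'E'
from h import *
np.set_printoptions(precision=4,suppress=True)
c=cam('wrist','w8'); p,Rt=tool(); print(p); pin(c,p,Rt,(260,370,100,238)); tips(c,p,Rt)
E
```

```text
time: 14.25
ee_pos: [0.4304, 0.2819, 0.1076]
eef_rot: [0.997, -0.072, -0.0, 0.0]
ft_force: [0.9, 0.8, 0.8]
width: 0.05
grip_force: 0.0
[0.4308 0.2823 0.1083]
head 514 z 0.08991036159110126 tool circ -0.0005275734583847225 1.428968906402588 8.783742904663086
collar 571 z 0.061937874952107036 tool circ -0.33284804224967957 1.2795339822769165 14.783202171325684
 tip -1 212 [-0.0327 -0.0239] 0.009835240835786067
 tip 1 211 [0.0258 0.0346] 0.009828358183856377
```

```bash
python3 -m crank '{"steps": [[[0,0,-0.6],[0,0,0]],[[0,0,-0.6],[0,0,0]],[[0,0,-0.4],[0,0,0]],[[0,0,-0.2],[0,0,0]],[[0,0,0],[0,0,0]],[[0,0,0],[0,0,0]]]}' 34 20; python3 -m crank '{"steps": [[[0,0,0],[0,0,0]],[[0,0,0],[0,0,0]],[[0,0,0],[0,0,0]],[[0,0,0],[0,0,0]],[[0,0,0],[0,0,0]]]}' 10 45
```

```text
time: 14.8
ee_pos: [0.4307, 0.2827, 0.0632]
eef_rot: [0.997, -0.072, 0.001, -0.0]
ft_force: [-0.6, -0.2, -0.1]
width: 0.0342
grip_force: 0.0
time: 15.22
ee_pos: [0.4305, 0.2824, 0.0626]
eef_rot: [0.997, -0.072, 0.0, -0.0]
ft_force: [-0.9, -1.3, 4.9]
width: 0.017
grip_force: 45.0
```

```bash
python3 -m crank '{"steps": [[[0,0,0.4],[0,0,0]],[[0,0,0.9],[0,0,0]],[[0,0,1],[0,0,0]],[[0,0,1],[0,0,0]],[[0,0,1],[0,0,0]],[[-0.1,-0.6,0.7],[0,0,0]],[[-0.15,-0.9,0],[0,0,0]],[[-0.15,-0.9,0],[0,0,0]],[[-0.15,-0.9,0],[0,0,0]],[[-0.15,-0.9,0],[0,0,0]]]}';python3 -m crank '{"steps": [[[-0.15,-0.9,0],[0,0,0]],[[-0.15,-0.9,0],[0,0,0]],[[-0.15,-0.9,-0.3],[0,0,0]],[[-0.07,-0.9,-0.5],[0,0,0]],[[0,-0.5,-0.5],[0,0,0]],[[0,0,0],[0,0,0]],[[0,0,0],[0,0,0]],[[0,0,0],[0,0,0]]]}'; cat > meas.py <<'E'
from h import *
import sys
np.set_printoptions(precision=4,suppress=True)
c=cam('wrist',sys.argv[1]); p,Rt=tool(); print(p,np.degrees(np.arctan2(Rt[1,0],Rt[0,0])))
# lid: yellow plane, hole = non-yellow blob inside
P,col=cloud(c,0,640,0,300); Q=(P-p)@Rt; ok=c['z_map'][:300].ravel()>0
ye=ok&(col[:,2]>100)&(col[:,0]<col[:,2]*.5)&(col[:,1]>60)&(P[:,2]>.05)&(P[:,2]<.1)
q=P[ye]; A=np.c_[q[:,:2],np.ones(len(q))]
for _ in range(4):
    k,*_=np.linalg.lstsq(A,q[:,2],rcond=None); g=abs(A@k-q[:,2])<.002; q,A=q[g],A[g]
print('lid plane',ye.sum(),k,'slope',np.hypot(k[0],k[1]))
M=(ye.reshape(300,640)*255).astype(np.uint8)
cn,hi=cv2.findContours(M,cv2.RETR_CCOMP,cv2.CHAIN_APPROX_NONE)
for a,h in zip(cn,hi[0]):
    if h[3]>=0 and cv2.contourArea(a)>15:
        a=a[:,0,:].astype(float); o=c['T'][:3,3]; d=np.array([ray(c,u,v)[1] for u,v in a])
        s=(k[0]*o[0]+k[1]*o[1]+k[2]-o[2])/(d[:,2]-k[0]*d[:,0]-k[1]*d[:,1]); W=o+d*s[:,None]
        t=((W-p)@Rt)*1000; (x,y),r_=cv2.minEnclosingCircle(t[:,:2].astype(np.float32)); print('hole? px',a.mean(0),'tool',x,y,'r',r_,'bbox',np.ptp(t,0)[:2],'z',W[:,2].mean())
red=ok&(col[:,2]>90)&(col[:,1]<80)&(col[:,0]<80)&(np.hypot(Q[:,0],Q[:,1])<.025)
if red.sum()>5:
    t=Q[red]; print('collar/pin red',red.sum(),np.percentile(t,[1,99],axis=0)*1000)
sh=ok&(np.hypot(Q[:,0],Q[:,1])<.012)&(Q[:,2]>.004)&(Q[:,2]<.06)
for a in np.arange(.0,.06,.008):
    m=sh&(Q[:,2]>=a)&(Q[:,2]<a+.008)
    if m.sum()>5: print('shank z',round(a,3),m.sum(),'y',np.percentile(Q[m,1],[2,98])*1000,'mid',np.percentile(Q[m,1],[2,98]).mean()*1000,'xmax',np.percentile(Q[m,0],97)*1000)
E
python3 meas.py w9
```

```text
time: 16.05
ee_pos: [0.4122, 0.1765, 0.1878]
eef_rot: [0.997, -0.072, 0.0, -0.0]
ft_force: [0.2, 0.2, -0.0]
width: 0.0168
grip_force: 45.0
time: 16.72
ee_pos: [0.4, 0.0759, 0.1556]
eef_rot: [0.997, -0.072, 0.0, -0.0]
ft_force: [0.3, 0.2, -0.7]
width: 0.0168
grip_force: 45.0
[0.4001 0.0761 0.1556] -8.182309693044903
lid plane 18090 [-0.0704  0.0105  0.1071] slope 0.07120287499317338
hole? px [318.0351 160.1579] tool 36.09666442871094 1.7430641651153564 r 8.410898208618164 bbox [15.1885 16.1244] z 0.07719547196646612
hole? px [317.6909  66.8199] tool 104.79853820800781 1.2987470626831055 r 51.173519134521484 bbox [92.576  49.2251] z 0.07220812014118921
collar/pin red 1126 [[ -7.9677  -8.8112 -99.2139]
 [ 24.4933   9.6227   4.7531]]
shank z 0.04 28 y [-3.0236  4.165 ] mid 0.5706806272905163 xmax 4.793371559077875
```

Lid slope is 0.071, so it is down on its stop and sprung open as expected. Close in and re-measure the hole against the pin.

```bash
python3 -m crank '{"steps": [[[0.24,-0.06,-0.2],[0,0,0]],[[0.23,-0.056,-0.2],[0,0,0]],[[0,0,0],[0,0,0]],[[0,0,0],[0,0,0]],[[0,0,0],[0,0,0]]]}';  sed -i "s/^red=ok.*/red=ok\&(col[:,2]>90)\&(col[:,1]<80)\&(col[:,0]<80)\&(abs(Q[:,0])<.03)\&(abs(Q[:,1])<.025)\&(Q[:,2]>-.005)\&(Q[:,2]<.01)/" meas.py; python3 meas.py w10
```

```text
time: 17.18
ee_pos: [0.4113, 0.0721, 0.1445]
eef_rot: [0.997, -0.072, -0.0, -0.0]
ft_force: [0.1, 0.2, -1.0]
width: 0.0171
grip_force: 45.0
[0.4114 0.0721 0.1446] -8.261723000776096
lid plane 21162 [-0.0706  0.0106  0.1072] slope 0.07133737453542116
hole? px [315.7273 176.7455] tool 24.977521896362305 -0.4816964566707611 r 8.218524932861328 bbox [14.8195 16.3698] z 0.0772031416989265
hole? px [314.7005  80.9688] tool 93.30908203125 -1.274396300315857 r 51.25944519042969 bbox [92.0357 50.3492] z 0.07221235330934696
collar/pin red 506 [[ 3.6487 -9.0869 -4.6055]
 [14.5685 10.444   4.9749]]
shank z 0.04 28 y [-3.2522  3.9367] mid 0.3422796464603011 xmax 4.564103685805059
```

```bash
python3 -m crank '{"steps": [[[0.48,-0.042,0],[0,0,0]],[[0.474,-0.042,0],[0,0,0]],[[0,0,0],[0,0,0]],[[0,0,-0.3],[0,0,0]],[[0,0,-0.3],[0,0,0]],[[0,0,-0.25],[0,0,0]],[[0,0,-0.25],[0,0,0]],[[0,0,0],[0,0,0]],[[0,0,0],[0,0,0]]]}'; python3 -m crank '{"steps": [[[0,0,-0.15],[0,0,0]],[[0,0,-0.15],[0,0,0]],[[0,0,-0.15],[0,0,0]],[[0,0,0],[0,0,0]],[[0,0,0],[0,0,0]]]}'
```

```text
time: 17.98
ee_pos: [0.4348, 0.0698, 0.1167]
eef_rot: [0.997, -0.072, -0.0, 0.0]
ft_force: [0.4, -0.4, -0.7]
width: 0.0168
grip_force: 45.0
time: 18.4
ee_pos: [0.4351, 0.0698, 0.1057]
eef_rot: [0.997, -0.072, -0.0, 0.0]
ft_force: [-0.2, -0.4, -0.9]
width: 0.0169
grip_force: 45.0
```

```bash
python3 -m crank '{"steps": [[[0,0,-0.12],[0,0,0]],[[0,0,-0.12],[0,0,0]],[[0,0,0],[0,0,0]],[[0,0,0],[0,0,0]]]}'; python3 -m crank '{"steps": [[[0,0,-0.12],[0,0,0]],[[0,0,-0.12],[0,0,0]],[[0,0,0],[0,0,0]],[[0,0,0],[0,0,0]]]}'
```

```text
time: 18.73
ee_pos: [0.4351, 0.0698, 0.0997]
eef_rot: [0.997, -0.072, -0.0, 0.0]
ft_force: [-0.4, -0.5, -0.9]
width: 0.0166
grip_force: 45.0
time: 19.07
ee_pos: [0.4351, 0.0698, 0.0937]
eef_rot: [0.997, -0.072, -0.0, 0.0]
ft_force: [-0.3, 0.4, -1.2]
width: 0.0163
grip_force: 45.0
```

```bash
python3 -m crank '{"steps": [[[0,0,-0.12],[0,0,0]],[[0,0,-0.12],[0,0,0]],[[0,0,-0.1],[0,0,0]],[[0,0,0],[0,0,0]],[[0,0,0],[0,0,0]]]}'; python3 -m crank '{"steps": [[[0,0,-0.12],[0,0,0]],[[0,0,-0.1],[0,0,0]],[[0,0,-0.1],[0,0,0]],[[0,0,0],[0,0,0]],[[0,0,0],[0,0,0]]]}'
```

```text
time: 19.48
ee_pos: [0.4352, 0.0698, 0.0853]
eef_rot: [0.997, -0.072, -0.0, 0.0]
ft_force: [0.2, 0.3, 0.2]
width: 0.0168
grip_force: 45.0
time: 19.9
ee_pos: [0.4351, 0.0699, 0.0774]
eef_rot: [0.997, -0.072, -0.0, 0.0]
ft_force: [-3.0, 0.9, 4.7]
width: 0.017
grip_force: 45.0
```

```bash
python3 -m crank '{"steps": [[[0,0,-0.06],[0,0,0]],[[0,0,-0.06],[0,0,0]],[[0,0,0],[0,0,0]],[[0,0,0],[0,0,0]]]}'; python3 -m crank '{"steps": [[[0,0,-0.04],[0,0,0]],[[0,0,0],[0,0,0]],[[0,0,0],[0,0,0]]]}'; python3 meas.py w11
```

```text
time: 20.23
ee_pos: [0.4351, 0.07, 0.0745]
eef_rot: [0.997, -0.072, -0.0, 0.0]
ft_force: [-2.7, 0.9, 6.1]
width: 0.0171
grip_force: 45.0
time: 20.48
ee_pos: [0.4352, 0.0699, 0.0736]
eef_rot: [0.997, -0.072, -0.0, 0.0]
ft_force: [-3.5, 1.2, 8.0]
width: 0.0171
grip_force: 45.0
[0.4351 0.07   0.0736] -8.258577577906241
lid plane 29080 [-0.0007  0.0007  0.0673] slope 0.0009304998837478137
hole? px [316.3159 108.8624] tool 68.73001861572266 0.44242626428604126 r 51.200218200683594 bbox [92.1255 48.8174] z 0.06700080755860997
collar/pin red 524 [[  3.4679 -10.0672  -4.5364]
 [ 14.4495  19.7144   6.2255]]
```

```bash
python3 -m crank '{"steps": [[[0,0,-0.04],[0,0,0]],[[0,0,-0.04],[0,0,0]],[[0,0,0],[0,0,0]],[[0,0,0],[0,0,0]],[[0,0,0],[0,0,0]]]}'; python3 meas.py w12 | head -3
```

```text
time: 20.95
ee_pos: [0.4352, 0.07, 0.0728]
eef_rot: [0.997, -0.072, -0.0, 0.0]
ft_force: [-12.3, -0.2, 24.2]
width: 0.0169
grip_force: 45.0
[0.4352 0.07   0.0728] -8.262074679175278
lid plane 29053 [0.0036 0.0002 0.0649] slope 0.003561177509403021
hole? px [316.3487 108.6551] tool 68.70259094238281 0.3718900680541992 r 51.377708435058594 bbox [92.435  48.8879] z 0.06669862323651274
```

```bash
python3 -m crank '{"steps": [[[0,0,0.015],[0,0,0]],[[0,0,0],[0,0,0]],[[0,0,0],[0,0,0]],[[0,0,0],[0,0,0]],[[0,0,0],[0,0,0]],[[0,0,0],[0,0,0]]]}'; python3 meas.py w13 | head -3
```

```text
time: 21.5
ee_pos: [0.4352, 0.07, 0.0729]
eef_rot: [0.997, -0.072, -0.0, 0.0]
ft_force: [-10.4, 0.0, 20.8]
width: 0.0168
grip_force: 45.0
[0.4352 0.07   0.0729] -8.26044961645737
lid plane 29044 [0.0029 0.0004 0.0653] slope 0.0028822487465414025
hole? px [316.4112 108.8224] tool 68.73159790039062 0.25226306915283203 r 51.30488204956055 bbox [91.8912 48.9201] z 0.06674636438219067
```

The lid is fully shut, with a steady 21 N on the collar and the pin held. Hand in.

```bash
python3 -c "
from bench import ticket
print(ticket.close_job())"
```

```text
the job is handed in; nothing more can be done
None
```

The job is handed in at about 21.5 s, verdict not shown: the vial lies centred on the V supports (gripped at 10 N), and the pin is through both halves, still held and pressing the upper half fully shut with about 21 N.

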